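# Stand the weighted tin heavy end down on the sloping stand

### The job

The closed steel tin lying on the counter has its weight packed in one end, and both ends look alike: lift it off the counter to judge which end is heavy, then stand it on end, heavy end down, on the sloping wooden tin stand so that it stays standing by itself square on the sloping deck. The other way up it would topple over. Leave everything else on the counter where it is.

Things in the scene. Friction and masses are not known exactly. Their poses are not given: they have to be found in the camera images.
- tin: Closed steel tin, 150 mm long (x axis), 46 x 46 mm across, ends alike; origin at its centre. Starts lying flat on the counter (origin 23 mm up), roughly crosswise to the robot. About 0.6 kg: a weight wedged inside one end puts the balance point some 33 mm from the middle, to +x or -x, different from start to start. Lifted by the middle, it pulls with about 0.2 N m toward the heavy end.
- deck: Wooden deck of the fixed tin stand: 170 mm along the slope (x, downhill, away from the robot) by 240 mm (y); z is its normal, 20 degrees off vertical. Origin: middle of its upper face, 52 mm up (near edge 82 mm, far edge 23 mm). A lip at the far edge rises 8 mm, its inner face 79 mm from the origin. The tin does not slide on it; heavy end down it stands, heavy end up it topples.
- jar: Glass jar with closed lid, 80 mm across, 130 mm tall, at the back; a bystander. Origin: centre of its underside.
- tumbler: Steel tumbler, 72 mm across, 100 mm tall, at the back; a bystander. Origin: centre of its underside.
- katori: Small steel bowl, 90 mm across, 40 mm tall, at the back middle; a bystander. Origin: centre of its underside.
- spanner: Steel spanner 150 mm long lying in front of the robot between the tin and the stand; a bystander. Origin: under its middle.
- driver: Screwdriver 190 mm long lying at the left; a bystander. Origin: under its middle.
- dabba: Round closed steel tin, 90 mm across, 90 mm tall, at the right; a bystander. Origin: centre of its underside.
Mind the look-alikes: they are no part of the job. Leave any blue or red look-alike of the tin alone.

How it is judged (in metres and radians):
On the way:
1. the tin has been lifted clear of the counter (height (world z) of tin above 0.045 m), for 0.2 s.
At the end, for the whole second after the job is handed in: The tin stands by itself on end on the deck, at rest and let go (only heavy end down stays up): length within 0.1 rad of the deck normal, centre 68 to 82 mm off the deck, 66 mm uphill to 62 mm downhill of its middle, within 100 mm of it sideways (angle between the x axis of tin and the z axis of deck, either way round below 0.1 rad and z of tin in the frame of deck between 0.068 and 0.082 m and x of tin in the frame of deck between -0.066 and 0.062 m and y of tin in the frame of deck between -0.1 and 0.1 m and linear speed of tin below 0.02 m/s and angular speed of tin below 0.1 rad/s); the robot touches nothing.
It fails at once if another object on the counter is shifted by more than 30 mm (distance of any of jar, tumbler, katori, spanner, driver, dabba from where it was at the start of the episode above 0.03 m).
It also fails if it takes over 58 s, if anything falls off the work surface, if the arm or the gripper's body presses on something with over 40 N, if the wrist force passes 120 N, or if a joint passes its speed limit or range.

### The arm

A 6-joint arm with a two-finger parallel gripper is mounted at the origin on the work surface. World frame = base frame: x ahead of the robot, y to its left, z up, the work surface at z = 0. Lengths are in mm, angles in rad, forces in N, time in s.
With the tool pointing down it reaches from about 250 to 775 mm from the base axis. Payload 4 kg.
Tool frame: the origin (TCP) lies on the centre line of the jaws, within the pads' length; the fingertips stand 8 mm ahead of it and the grasp point (between the pads) lies 11 mm behind it; z points along the fingers, y is the direction in which the jaws open and shut (so a half turn about z gives the same grasp; the last joint's range is limited). The gripper opens to 94 mm and grips with 3 to 60 N. Pads are 16 mm wide; open, the fingers measure 119 mm over their backs; the gripper's body (75 mm by 177 mm) begins 78 mm behind the grasp point.
Start: joints at [-1.354, 0.087, 1.371, -0, 1.684, -0.103], TCP at [172.905, -522.134, 213.506] pointing down, gripper open.
Joint ranges: [-3.1, 3.1], [-0.76, 2.03], [0.27, 2.55], [-1.08, 4.22], [0.17, 2.65], [-2.57, 2.57]. Speed limits (rad/s): [2.79, 2.79, 3.14, 3.14, 3.14, 3.14].

### API

Orientations are given as a 3x3 rotation matrix whose columns are the frame's x, y, z axes.
In Python, from plant import manip, optics gives the robot as it stands.
- The arm moves only by the tool jog_arm, never from a script. Its argument "rows" is a list of rows, each a list of 5 numbers: the opening, from 0 (shut) to 1 (fully open), then the shift along the tool's x, y, z scaled (see below), then the turn about the tool's z scaled (see below). In form: [[jaw, tx, ty, tz, turn], ...]. A call has 1 to 10 rows; each row shifts and turns the commanded pose from where the row before left it, along the tool's axes as they then stand; what a row does not reach is not made up. The controller multiplies each number of a shift by 0.12 m and each number of a turn by 60 degrees. A row lasts 1/12 s, in which the tool goes at most 41.7 mm and 7.16 degrees, less where a joint would pass 70% of its speed; a pose out of reach is approached as far as the arm can. A call with a number of a shift or a turn outside -1 to 1 is refused whole. A call with a gripper value outside its range is refused whole. The fingers move at their own pace and stop on an object; "force" is the grip in N (left out, the last holds). Time passes only in rows, so rows that do not move let the fingers close. It gives the time, the measured TCP pose, the force and the opening at its end, in the units of the state.
- manip.sense(): the state, without advancing time (a new reading comes with each control period).
- optics.capture(name): name is "scene" or "top" or "wrist"; returns the picture (420x560x3 uint8, red, green, blue); there is no depth.
- optics.camera_params(name): a dict with "intrinsics" (3x3 intrinsics, pixels), "R" (3x3) and "t" (3): a world point X has camera coordinates R X + t; the wrist camera has in their place "T_tool_cam" (4x4, takes a point from camera to tool coordinates, whose origin is the TCP and whose axes are the flange's). Camera axes: x right, y down, z forward; pixel columns grow to the right and rows downward; lengths in mm; the calibration is good to about 2 mm. A picture is of the moment at which its call begins: read the wrist's pose just before it. camera_params takes no time and is no camera call.
- manip.job_done(): hands the job in, once; it reports no verdict.
The state is a dict: "t": time; "q": joint angles; "dq": joint speeds; "joint_torque": joint torques, N m; "position": TCP position; "tcp_rot": TCP orientation; "force": force on the tool from outside, world axes, zero at the start; "torque": the same for the moment, N m; "opening": finger opening in mm.
Only numpy, scipy, OpenCV 4.12 (cv2) and the standard library are available. Lean on these libraries where they do the work, as an engineer would, in place of code of your own. Each camera call takes 0.05 s, during which the arm holds its last target. There are 200 camera calls.

## Working session

There is one attempt and no reset: what is moved stays moved. The work goes in short steps, Python scripts to look and compute and a tool call to move; the robot and the scene stay as the last step left them, time stands still between calls to the robot, and variables do not carry over. Pictures are saved under pics/ and viewed, about 8 in all and at most 12, crops included, and the job is handed in when it is done.

Besides the shell and the picture viewer there is one more tool, called as name([rows], argument=value, ...), one row to a line, values as JSON. jog_arm: Moves the arm, as the interface text tells. Its arguments: {"type":"object","properties":{"rows":{"type":"array","items":{"type":"array","items":{"type":"number","minimum":-1,"maximum":1}}},"force":{"type":"number"}},"required":["rows"]}

```bash
mkdir -p pics; ls
python3 - <<'E'
from plant import manip, optics
import cv2
s=manip.sense()
for k in s: print(k,s[k])
for n in("scene","top"):
    cv2.imwrite(f"pics/{n}0.png",optics.capture(n)[:,:,::-1]); print(n,optics.camera_params(n))
print(optics.camera_params("wrist"))
E
```

```text
pics
t 0.0
q [-1.35411099e+00  8.79543344e-02  1.37224009e+00 -1.59352801e-05
  1.68358895e+00 -1.03092906e-01]
dq [-0.00024851 -0.00100603 -0.00100921 -0.00020241 -0.00033496 -0.00102058]
joint_torque [ 7.64073611e-04 -3.40188074e+01 -3.02423930e+01  7.19343871e-02
  3.30466940e-02 -1.76479839e-04]
position [ 172.77614281 -521.60271358  212.31170686]
tcp_rot [[ 9.49305762e-01  3.14353835e-01 -4.86455347e-04]
 [ 3.14354141e-01 -9.49303382e-01  2.13608992e-03]
 [ 2.09694352e-04 -2.18072172e-03 -9.99997600e-01]]
force [ 0.51230096 -0.89333554 -0.39350934]
torque [ 0.02864822 -0.00495041  0.02898689]
opening 93.93727907111865
scene {'intrinsics': array([[401.74266987,   0.        , 279.98507912],
       [  0.        , 401.74266987, 214.72681071],
       [  0.        ,   0.        ,   1.        ]]), 'R': array([[ 0.88147366,  0.47184272, -0.01919983],
       [ 0.24222482, -0.48666615, -0.83933497],
       [-0.405378  ,  0.73520099, -0.54327541]]), 't': array([-494.64164711,  -65.3888682 , 1272.76735039])}
top {'intrinsics': array([[417.74459162,   0.        , 277.83155733],
       [  0.        , 417.74459162, 218.89184523],
       [  0.        ,   0.        ,   1.        ]]), 'R': array([[ 0.00636801, -0.99953564,  0.02979866],
       [-0.98466803, -0.0114625 , -0.17406173],
       [ 0.17432247, -0.02823336, -0.98428378]]), 't': array([   2.29483664,  536.79903886, 1108.03359084])}
{'intrinsics': array([[373.24953941,   0.        , 272.43922447],
       [  0.        , 373.24953941, 206.81307524],
       [  0.        ,   0.        ,   1.        ]]), 'T_tool_cam': array([[-9.98882536e-04, -9.64038492e-01, -2.65760771e-01,
         7.68697543e+01],
       [ 9.99999501e-01, -9.72088430e-04, -2.32356991e-04,
         2.20608174e-01],
       [-3.43418875e-05, -2.65760871e-01,  9.64038982e-01,
        -1.71364240e+02],
       [ 0.00000000e+00,  0.00000000e+00,  0.00000000e+00,
         1.00000000e+00]])}
```

View pics/top0.png

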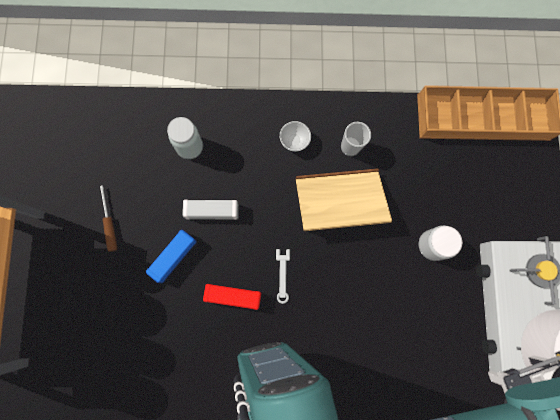

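View pics/scene0.png

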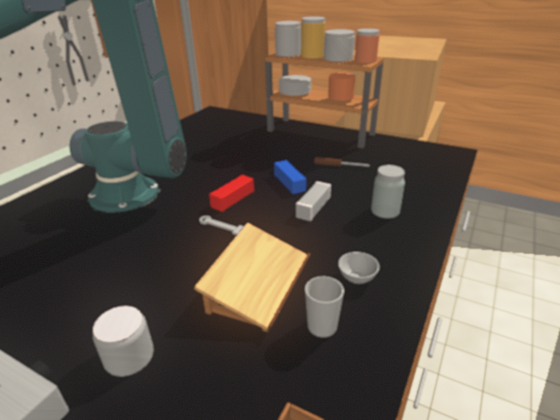

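Candidates in the top view are the steel tin at (210,209), blue look-alike (171,256) and red look-alike (232,296). The round dabba at (440,243) is a bystander. The grey steel one at (210,209) fits the description, so I'll check it and the deck (343,200) up close.

```bash
cat > h.py <<'E'
import numpy as np, cv2
from plant import manip, optics
def ray(n,uv,s=None):
    p=optics.camera_params(n); d=np.linalg.inv(p["intrinsics"])@[*uv,1]
    if n=="wrist":
        T=p["T_tool_cam"]; R=np.array(s["tcp_rot"])
        return R@T[:3,3]+np.array(s["position"]), R@T[:3,:3]@d
    return -p["R"].T@p["t"], p["R"].T@d
def at_z(n,uv,z,s=None):
    c,d=ray(n,uv,s); return c+d*(z-c[2])/d[2]
E
python3 - <<'E'
import cv2,numpy as np
a=cv2.imread("pics/top0.png")
A=cv2.resize(a[185:235,170:250],None,fx=8,fy=8,interpolation=cv2.INTER_CUBIC)
B=cv2.resize(a[160:240,285:400],None,fx=5,fy=5,interpolation=cv2.INTER_CUBIC)
cv2.imwrite("pics/c1.png",cv2.resize(np.vstack([np.hstack([A,np.zeros((400,0,3),np.uint8)])[:, :575],B])[:, :],None,fx=.75,fy=.75))
E
```

```text
(no output)
```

View pics/c1.png

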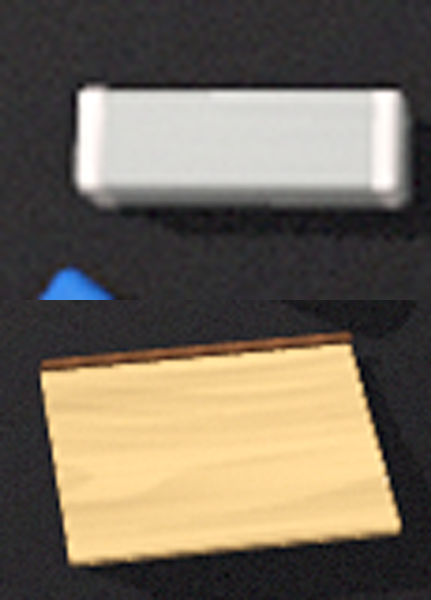

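The crop shows the grey steel tin with its top face at about (183,200)–(237,217). The deck corners are at about (296,179), (379,172), (392,222) and (304,230).

Run:
```python
from h import *
np.set_printoptions(precision=1,suppress=True)
c=[at_z("top",p,46) for p in [(183.3,199.7),(237.2,200),(237.2,216.7),(183,216.7)]]
print(np.array(c), np.mean(c,0)); e=(c[0]+c[3]-c[1]-c[2])/2; print("len",np.linalg.norm(e),"ang of long axis",np.degrees(np.arctan2(e[1],e[0])))
d=[at_z("top",p,z) for p,z in [((296.2,178.7),23),((378.9,172),23),((391.7,221.9),82),((303.7,230.4),82)]]
print(np.array(d),np.mean(d,0)); 
for a,b in((0,1),(3,2),(3,0),(2,1)): v=d[b]-d[a]; print(np.linalg.norm(v),np.degrees(np.arctan2(v[1],v[0])))
print(at_z("top",(282,276),5))
```

```text
[[587.9 269.5  46. ]
 [589.  120.5  46. ]
 [541.8 119.4  46. ]
 [540.  268.1  46. ]] [564.7 194.4  46. ]
len 148.87558697082383 ang of long axis 90.54797242940215
[[ 659.   -45.7   23. ]
 [ 682.6 -286.1   23. ]
 [ 525.9 -299.4   82. ]
 [ 500.1  -61.2   82. ]] [ 591.9 -173.1   52.5]
241.62832484506052 -84.39161394996333
239.53298633376156 -83.82719798538207
170.19530872630264 5.589534250841721
167.99790673233292 4.821762695162406
[381.9  -6.8   5. ]
```

jog_arm([
  [1, 0.199, -0.1855, 0, 0],
  [1, 0.199, -0.1855, 0, 0],
  [1, 0.199, -0.1855, 0, 0],
  [1, 0.199, -0.1855, 0, 0],
  [1, 0.199, -0.1855, 0, 0],
  [1, 0.199, -0.1855, 0, 0],
  [1, 0.199, -0.1855, 0, 0],
  [1, 0.199, -0.1855, 0, 0],
  [1, 0.199, -0.1855, 0, 0],
  [1, 0.199, -0.1855, 0, 0],
])

```text
t: 0.93
position: [329.8, -234.1, 213.1]
tcp_rot: [[0.949, 0.314, -0.0], [0.314, -0.949, 0.0], [-0.0, -0.0, -1.0]]
force: [-0.3, 0.0, -0.4]
opening: 94.0
```

jog_arm([
  [1, 0.199, -0.1855, 0, 0],
  [1, 0.199, -0.1855, 0, 0],
  [1, 0.199, -0.1855, 0, 0],
  [1, 0.199, -0.1855, 0, 0],
  [1, 0.199, -0.1855, 0, 0],
  [1, 0.199, -0.1855, 0, 0],
  [1, 0.199, -0.1855, 0, 0],
  [1, 0.199, -0.1855, 0, 0],
  [1, 0.199, -0.1855, 0, 0],
  [1, 0.199, -0.1855, 0, 0],
])

```text
t: 1.77
position: [486.5, 52.3, 213.0]
tcp_rot: [[0.949, 0.315, -0.001], [0.315, -0.949, -0.0], [-0.001, -0.0, -1.0]]
force: [0.5, -0.4, 0.7]
opening: 94.0
```

jog_arm([
  [1, 0.199, -0.1855, 0, 0],
  [1, 0.199, -0.1855, 0, 0],
  [1, 0.199, -0.1855, 0, 0],
  [1, 0.199, -0.1855, 0, 0],
  [1, 0.199, -0.1855, 0, 0],
  [1, 0, 0, 0, -0.119],
  [1, 0, 0, 0, -0.119],
  [1, 0, 0, 0, -0.119],
  [1, 0, 0, 0, -0.119],
  [1, 0, 0, 0, -0.119],
])

```text
t: 2.6
position: [564.4, 193.9, 212.5]
tcp_rot: [[0.582, 0.813, -0.002], [0.813, -0.582, -0.001], [-0.001, -0.001, -1.0]]
force: [0.6, -0.3, -0.0]
opening: 94.1
```

jog_arm([
  [1, 0, 0, 0, -0.119],
  [1, 0, 0, 0, -0.119],
  [1, 0, 0, 0, -0.119],
  [1, 0, 0, 0, -0.119],
  [1, 0, 0, 0, -0.119],
  [1, 0, 0, 0, -0.014],
  [1, 0, 0, 0, 0],
  [1, 0, 0, 0, 0],
])

```text
t: 3.27
position: [564.6, 193.8, 213.0]
tcp_rot: [[-0.007, 1.0, -0.001], [1.0, 0.007, -0.0], [-0.0, -0.001, -1.0]]
force: [-0.5, -0.5, 0.2]
opening: 94.1
```

Run:
```python
from h import *
np.set_printoptions(precision=3,suppress=True)
s=manip.sense(); im=optics.capture("wrist")
print(s["t"],s["position"],s["tcp_rot"],s["q"],s["force"],s["torque"])
cv2.imwrite("pics/w1.png",im[:,:,::-1])
```

```text
3.2667 [564.57  193.783 213.05 ] [[-0.007  1.    -0.001]
 [ 1.     0.007 -0.   ]
 [-0.    -0.001 -1.   ]] [ 0.236  0.193  1.253 -0.     1.696  0.228] [-0.517 -0.472  0.204] [-0.013 -0.089 -0.01 ]
```

View pics/w1.png

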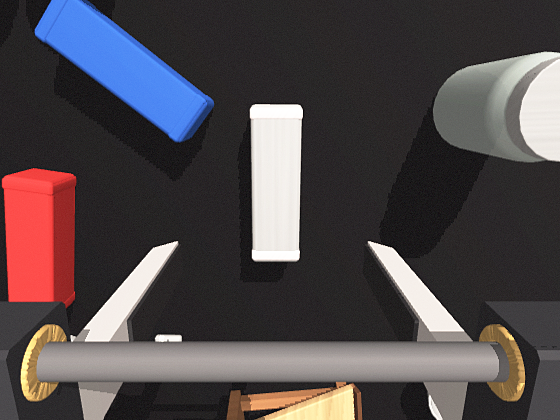

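The wrist view shows the steel tin centred between the jaws, with its top face at u 250–302, v 105–260. The blue and red look-alikes and the jar are clear. I'll go down, grip firmly at the middle and weigh it.

jog_arm([
  [0.8, 0, 0, 0.25, 0],
  [0.8, 0, 0, 0.25, 0],
  [0.8, 0, 0, 0.25, 0],
  [0.8, 0, 0, 0.25, 0],
  [0.8, 0, 0, 0.25, 0],
  [0.8, 0, 0, 0.2, 0],
  [0.8, 0, 0, 0.15, 0],
  [0.8, 0, 0, 0.075, 0],
  [0.8, 0, 0, 0, 0],
  [0.8, 0, 0, 0, 0],
], force=50)

```text
t: 4.15
position: [565.1, 193.9, 13.0]
tcp_rot: [[-0.009, 1.0, 0.001], [1.0, 0.009, 0.0], [0.0, 0.001, -1.0]]
force: [0.5, -0.3, 0.3]
opening: 75.4
```

jog_arm([
  [0, 0, 0, 0, 0],
  [0, 0, 0, 0, 0],
  [0, 0, 0, 0, 0],
  [0, 0, 0, 0, 0],
  [0, 0, 0, 0, 0],
  [0, 0, 0, 0, 0],
], force=50)

```text
t: 4.65
position: [565.9, 193.9, 13.4]
tcp_rot: [[-0.01, 1.0, 0.003], [1.0, 0.01, 0.0], [0.0, 0.003, -1.0]]
force: [1.7, 0.0, 1.6]
opening: 45.7
```

Run:
```python
from h import *
np.set_printoptions(precision=3,suppress=True)
s=manip.sense(); 
print(s["t"],s["position"],s["opening"],s["force"],s["torque"])
```

```text
4.65 [565.941 193.862  13.409] 45.712153302332155 [1.724 0.01  1.596] [-0.053 -0.391 -0.071]
```

Lift 60 mm and weigh (the torque baseline is in the print above).

jog_arm([
  [0, 0, 0, -0.1, 0],
  [0, 0, 0, -0.1, 0],
  [0, 0, 0, -0.1, 0],
  [0, 0, 0, -0.1, 0],
  [0, 0, 0, -0.1, 0],
  [0, 0, 0, 0, 0],
  [0, 0, 0, 0, 0],
  [0, 0, 0, 0, 0],
  [0, 0, 0, 0, 0],
])

```text
t: 5.4
position: [563.9, 193.6, 71.4]
tcp_rot: [[-0.01, 1.0, -0.002], [1.0, 0.01, -0.001], [-0.001, -0.002, -1.0]]
force: [0.0, -0.5, -5.9]
opening: 45.7
```

Run:
```python
from h import *
np.set_printoptions(precision=3,suppress=True)
T=[];F=[]
for i in range(4):
    im=optics.capture("wrist" if i==0 else "top"); s=manip.sense(); T.append(s["torque"]);F.append(s["force"])
    if i==0: w=im
print(s["t"],s["position"],s["opening"],np.mean(F,0),np.mean(T,0),np.std(T,0))
sc=optics.capture("scene")
cv2.imwrite("pics/w2.png",np.hstack([cv2.resize(w,(373,280)),cv2.resize(sc[110:250,190:400],None,fx=2,fy=2)])[:,:,::-1])
```

```text
5.6 [564.217 193.701  71.608] 46.049457459329915 [ 0.004 -0.22  -6.408] [-0.262 -0.071 -0.026] [0.015 0.022 0.028]
```

View pics/w2.png

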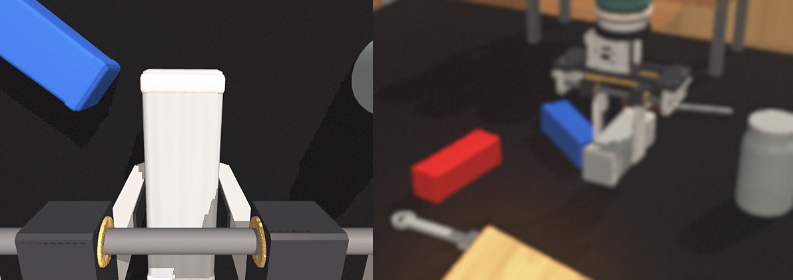

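Holding 6.4 N, the moment about x is −0.26 N m. With the weight acting down, that puts the balance point on +y, about 35–40 mm from the grip, so the heavy end is at +y. I'll set it back, regrip 35 mm toward the light end (−y) with a gentle grip, and let it swing.

jog_arm([
  [0, 0, 0, 0.1, 0],
  [0, 0, 0, 0.1, 0],
  [0, 0, 0, 0.1, 0],
  [0, 0, 0, 0.1, 0],
  [0, 0, 0, 0.06, 0],
  [0, 0, 0, 0.03, 0],
  [0, 0, 0, 0, 0],
  [0.75, 0, 0, 0, 0],
  [0.75, 0, 0, 0, 0],
  [0.75, 0, 0, 0, 0],
])

```text
t: 6.48
position: [566.0, 194.3, 15.0]
tcp_rot: [[-0.01, 1.0, 0.003], [1.0, 0.01, 0.001], [0.001, 0.003, -1.0]]
force: [0.5, 0.7, 0.4]
opening: 61.9
```

jog_arm([
  [0.75, 0, 0, 0, 0],
  [0.75, -0.1, 0, 0, 0],
  [0.75, -0.1, 0, 0, 0],
  [0.75, -0.1, 0, 0, 0],
  [0.75, 0, 0, 0, 0],
  [0, 0, 0, 0, 0],
  [0, 0, 0, 0, 0],
  [0, 0, 0, 0, 0],
  [0, 0, 0, 0, 0],
  [0, 0, 0, 0, 0],
], force=15)

```text
t: 7.32
position: [564.9, 158.1, 13.6]
tcp_rot: [[-0.01, 1.0, -0.0], [1.0, 0.01, -0.0], [-0.0, -0.0, -1.0]]
force: [-0.4, -0.1, 1.1]
opening: 45.9
```

jog_arm([
  [0, 0, 0, -0.08, 0],
  [0, 0, 0, -0.08, 0],
  [0, 0, 0, -0.08, 0],
  [0, 0, 0, -0.08, 0],
  [0, 0, 0, -0.08, 0],
  [0, 0, 0, -0.08, 0],
  [0, 0, 0, -0.08, 0],
  [0, 0, 0, -0.08, 0],
  [0, 0, 0, 0, 0],
  [0, 0, 0, 0, 0],
])

```text
t: 8.15
position: [566.1, 157.7, 91.8]
tcp_rot: [[-0.01, 1.0, 0.003], [1.0, 0.01, 0.0], [0.0, 0.003, -1.0]]
force: [0.7, -1.3, 1.9]
opening: 46.0
```

Run:
```python
from h import *
np.set_printoptions(precision=3,suppress=True)
w=optics.capture("wrist"); sc=optics.capture("scene"); s=manip.sense()
print(s["t"],s["position"],s["opening"],s["force"],s["torque"])
cv2.imwrite("pics/w3.png",np.hstack([cv2.resize(w,(373,280)),cv2.resize(sc[80:220,190:400],None,fx=2,fy=2)])[:,:,::-1])
```

```text
8.25 [566.104 157.737  91.814] 45.87191616072214 [ 0.762 -1.017  0.925] [-0.19  -0.221 -0.068]
```

View pics/w3.png

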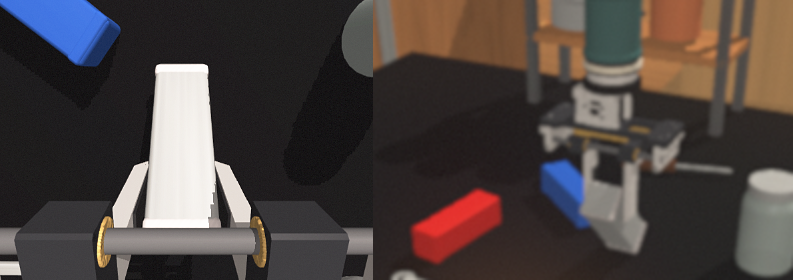

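The wrist view shows the tin tilting with its +y end down and its lower edge still near the counter, while the pads resist turning. I'll ease the grip to 9 N and lift on slowly so it swings further.

jog_arm([
  [0, 0, 0, 0, 0],
  [0, 0, 0, 0, 0],
  [0, 0, 0, -0.04, 0],
  [0, 0, 0, -0.04, 0],
  [0, 0, 0, -0.04, 0],
  [0, 0, 0, -0.04, 0],
  [0, 0, 0, -0.04, 0],
  [0, 0, 0, -0.04, 0],
  [0, 0, 0, 0, 0],
  [0, 0, 0, 0, 0],
], force=9)

```text
t: 9.08
position: [565.3, 157.9, 119.8]
tcp_rot: [[-0.01, 1.0, 0.001], [1.0, 0.01, 0.0], [0.0, 0.001, -1.0]]
force: [-0.9, 0.4, -6.7]
opening: 46.0
```

Run:
```python
from h import *
np.set_printoptions(precision=3,suppress=True)
w=optics.capture("wrist"); sc=optics.capture("scene"); s=manip.sense()
print(s["t"],s["position"],s["opening"],s["force"],s["torque"])
cv2.imwrite("pics/w4.png",np.hstack([cv2.resize(w,(400,300)),cv2.resize(sc[100:200,260:360],None,fx=3,fy=3)])[:,:,::-1])
```

```text
9.1833 [564.834 157.83  119.012] 45.83728317925013 [ 0.656 -0.431 -5.195] [-0.125 -0.107 -0.045]
```

View pics/w4.png

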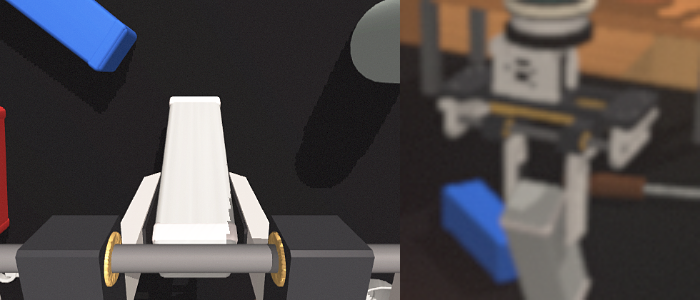

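It now hangs (about −6 N), roughly 20–27° off vertical with the heavy end still toward +y (tool +x). With tool +x turned uphill, that lean matches the deck normal. I'll firm the grip, lift, turn −94.6° about tool z and carry it over the deck.

jog_arm([
  [0, 0, 0, 0, 0],
  [0, 0, 0, 0, 0],
  [0, 0, 0, -0.1, 0],
  [0, 0, 0, -0.15, 0],
  [0, 0, 0, -0.15, 0],
  [0, 0, 0, -0.15, 0],
  [0, 0, 0, -0.15, 0],
  [0, 0, 0, -0.1, 0],
  [0, 0, 0, 0, -0.05],
  [0, 0, 0, 0, -0.1],
], force=25)

```text
t: 10.02
position: [565.8, 158.0, 217.7]
tcp_rot: [[-0.169, 0.986, 0.004], [0.986, 0.169, 0.001], [-0.0, 0.004, -1.0]]
force: [-0.7, 0.5, -6.4]
opening: 45.6
```

jog_arm([
  [0, 0, 0, 0, -0.119],
  [0, 0, 0, 0, -0.119],
  [0, 0, 0, 0, -0.119],
  [0, 0, 0, 0, -0.119],
  [0, 0, 0, 0, -0.119],
  [0, 0, 0, 0, -0.119],
  [0, 0, 0, 0, -0.119],
  [0, 0, 0, 0, -0.119],
  [0, 0, 0, 0, -0.119],
  [0, 0, 0, 0, -0.119],
])

```text
t: 10.85
position: [565.1, 157.9, 215.7]
tcp_rot: [[-0.989, 0.151, 0.0], [0.151, 0.989, 0.0], [-0.0, 0.0, -1.0]]
force: [-0.3, -0.2, -5.8]
opening: 45.8
```

jog_arm([
  [0, 0, 0, 0, -0.119],
  [0, 0, 0, 0, -0.119],
  [0, 0, 0, 0, 0],
  [0, -0.01, -0.09, 0, 0],
  [0, -0.0125, -0.138, 0, 0],
  [0, -0.0125, -0.138, 0, 0],
  [0, -0.0125, -0.138, 0, 0],
  [0, -0.0125, -0.138, 0, 0],
  [0, -0.0125, -0.138, 0, 0],
  [0, -0.0125, -0.138, 0, 0],
])

```text
t: 11.68
position: [585.4, 47.4, 215.5]
tcp_rot: [[-0.996, -0.088, 0.0], [-0.088, 0.996, -0.0], [-0.0, -0.0, -1.0]]
force: [-0.3, -0.4, -5.6]
opening: 45.8
```

jog_arm([
  [0, -0.0125, -0.138, 0, 0],
  [0, -0.0125, -0.138, 0, 0],
  [0, -0.0125, -0.138, 0, 0],
  [0, -0.0125, -0.138, 0, 0],
  [0, -0.0125, -0.138, 0, 0],
  [0, -0.0125, -0.138, 0, 0],
  [0, -0.0125, -0.138, 0, 0],
  [0, -0.0125, -0.138, 0, 0],
  [0, -0.0125, -0.138, 0, 0],
  [0, -0.0125, -0.138, 0, 0],
])

```text
t: 12.52
position: [615.4, -116.2, 215.4]
tcp_rot: [[-0.996, -0.089, 0.0], [-0.089, 0.996, -0.0], [-0.0, -0.0, -1.0]]
force: [0.1, -0.1, -5.5]
opening: 46.1
```

jog_arm([
  [0, -0.0125, -0.138, 0, 0],
  [0, -0.0125, -0.138, 0, 0],
  [0, -0.01, -0.1, 0, 0],
  [0, 0, -0.05, 0, 0],
  [0, 0, 0, 0, 0],
  [0, 0, 0, 0, 0],
  [0, 0, 0, 0, 0],
])

```text
t: 13.1
position: [624.2, -164.1, 215.3]
tcp_rot: [[-0.996, -0.092, -0.0], [-0.092, 0.996, 0.001], [0.0, 0.001, -1.0]]
force: [-0.4, 0.6, -6.1]
opening: 45.6
```

Run:
```python
from h import *
np.set_printoptions(precision=3,suppress=True)
w=optics.capture("wrist"); sc=optics.capture("scene"); s=manip.sense()
print(s["t"],s["position"],s["tcp_rot"],s["opening"],s["force"],s["torque"])
cv2.imwrite("pics/w5.png",np.hstack([cv2.resize(w,(373,280))[:, :],cv2.resize(sc[120:330,130:340],(420,420))[:280]])[:,:,::-1])
```

```text
13.2 [ 624.205 -163.965  215.44 ] [[-0.996 -0.093  0.   ]
 [-0.093  0.996  0.   ]
 [-0.     0.    -1.   ]] 45.85590780106274 [ 0.313 -0.365 -5.731] [ 0.083 -0.272  0.013]
```

View pics/w5.png

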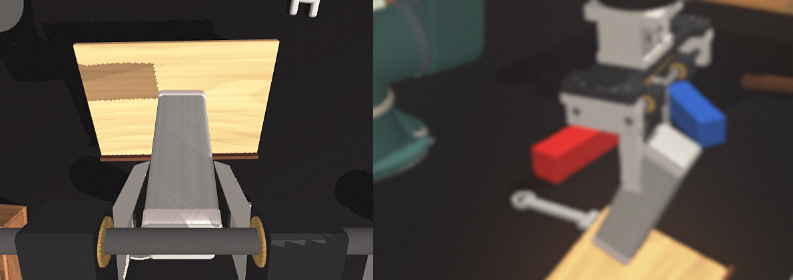

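The wrist view shows the tin over the deck with its heavy end leaning uphill, about 22° off vertical. The heavy end's uphill bottom edge is at about (240–306,136) full-res, roughly 60 mm above the deck. I'll lower 48 mm, then feel for contact with a light grip.

jog_arm([
  [0, 0, 0, 0.07, 0],
  [0, 0, 0, 0.07, 0],
  [0, 0, 0, 0.07, 0],
  [0, 0, 0, 0.07, 0],
  [0, 0, 0, 0.07, 0],
  [0, 0, 0, 0.05, 0],
  [0, 0, 0, 0, 0],
  [0, 0, 0, 0, 0],
])

```text
t: 13.87
position: [623.8, -164.9, 166.4]
tcp_rot: [[-0.996, -0.091, -0.001], [-0.091, 0.996, 0.0], [0.001, 0.001, -1.0]]
force: [0.6, 0.2, -6.4]
opening: 46.0
```

jog_arm([
  [0, 0, 0, 0, 0],
  [0, 0, 0, 0, 0],
  [0, 0, 0, 0.017, 0],
  [0, 0, 0, 0.017, 0],
  [0, 0, 0, 0.017, 0],
  [0, 0, 0, 0.017, 0],
  [0, 0, 0, 0, 0],
  [0, 0, 0, 0, 0],
], force=12)

```text
t: 14.53
position: [624.0, -164.9, 158.7]
tcp_rot: [[-0.996, -0.091, -0.001], [-0.091, 0.996, 0.0], [0.001, 0.0, -1.0]]
force: [0.2, 0.1, -6.0]
opening: 45.9
```

jog_arm([
  [0, 0, 0, 0.017, 0],
  [0, 0, 0, 0.017, 0],
  [0, 0, 0, 0, 0],
  [0, 0, 0, 0, 0],
])

```text
t: 14.87
position: [624.0, -164.9, 154.7]
tcp_rot: [[-0.996, -0.091, -0.001], [-0.091, 0.996, 0.0], [0.0, 0.0, -1.0]]
force: [0.7, -0.2, -6.5]
opening: 45.8
```

jog_arm([
  [0, 0, 0, 0.017, 0],
  [0, 0, 0, 0.017, 0],
  [0, 0, 0, 0, 0],
])

```text
t: 15.12
position: [624.9, -165.0, 153.5]
tcp_rot: [[-0.996, -0.092, 0.003], [-0.092, 0.996, -0.001], [-0.003, -0.001, -1.0]]
force: [-1.6, -0.4, 3.5]
opening: 46.2
```

jog_arm([
  [0, 0, 0, 0.017, 0],
  [0, 0, 0, 0.017, 0],
  [0, 0, 0, 0, 0],
])

```text
t: 15.37
position: [627.2, -164.7, 152.5]
tcp_rot: [[-0.996, -0.092, 0.011], [-0.092, 0.996, -0.001], [-0.01, -0.002, -1.0]]
force: [0.8, 2.7, 9.4]
opening: 45.6
```

Contact at TCP z ≈ 154. I'll ease the grip to let the tin settle flat, then look.

jog_arm([
  [0, 0, 0, 0, 0],
  [0, 0, 0, 0, 0],
  [0, 0, 0, 0, 0],
  [0, 0, 0, 0, 0],
], force=4)

```text
t: 15.7
position: [626.7, -164.8, 151.2]
tcp_rot: [[-0.996, -0.092, 0.009], [-0.092, 0.996, -0.001], [-0.009, -0.002, -1.0]]
force: [2.0, 2.0, 6.8]
opening: 45.8
```

Run:
```python
from h import *
np.set_printoptions(precision=3,suppress=True)
w=optics.capture("wrist"); sc=optics.capture("scene"); s=manip.sense()
print(s["t"],s["position"],s["opening"],s["force"],s["torque"])
cv2.imwrite("pics/w6.png",np.hstack([cv2.resize(w,(373,280)),cv2.resize(sc[180:320,170:380],(420,280))])[:,:,::-1])
```

```text
15.8 [ 626.734 -164.805  151.158] 46.17268078324473 [1.308 1.341 6.192] [ 0.515 -0.312  0.026]
```

View pics/w6.png

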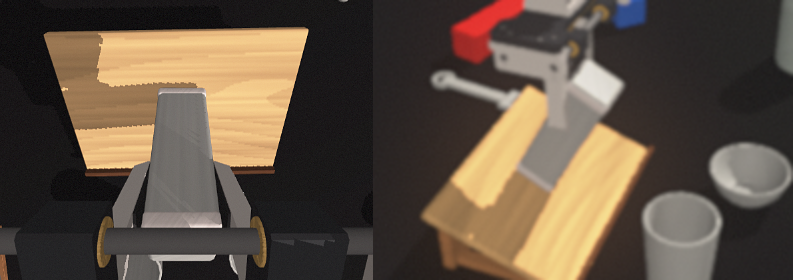

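Run:
```python
from h import *
np.set_printoptions(precision=1,suppress=True)
p=optics.camera_params("scene")
def pr(X):
    x=p["intrinsics"]@(p["R"]@X+p["t"]); return x[:2]/x[2]
im=cv2.imread("pics/w6.png")
a=np.radians(5.2);O=np.array([592,-173,52.])
for lean,col in((20,(0,255,0)),(30,(0,0,255))):
    def ax(t): t=np.radians(t); return np.array([np.cos(t)*np.cos(a),np.cos(t)*np.sin(a),-np.sin(t)]),np.array([np.sin(t)*np.cos(a),np.sin(t)*np.sin(a),np.cos(t)])
    xd,n=ax(20); yd=np.cross(n,xd)
    # uphill base corner fixed at x0-23 on deck
    x,nn=ax(lean); c0=O-28*xd+8*yd
    C=[c0+x*i*46+yd*(j*46-23)+nn*k*150 for i in(0,1) for j in(0,1) for k in(0,1)]
    P=[(pr(c)-[170,180])*2+[373,0] for c in C]; print(lean,np.array(P))
    for u in range(8):
        for v in range(u):
            if bin(u^v).count("1")==1: cv2.line(im,tuple(P[u].astype(int)),tuple(P[v].astype(int)),col,1)
cv2.imwrite("pics/w7.png",cv2.resize(im[:,373:],None,fx=1.8,fy=1.8))
```

```text
20 [[513.8 173.8]
 [550.3  74.4]
 [532.8 149. ]
 [570.   51.1]
 [550.5 194.8]
 [591.8  97.1]
 [568.2 169. ]
 [609.8  72.6]]
30 [[513.8 173.8]
 [573.1  88.9]
 [532.8 149. ]
 [591.8  64.9]
 [548.  199. ]
 [611.7 117.1]
 [565.7 173.3]
 [628.7  91.9]]
```

View pics/w7.png

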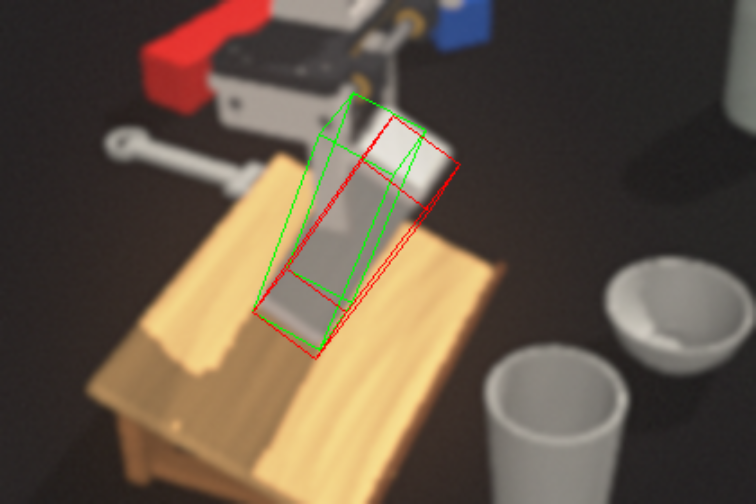

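The tin edges line up with the red (30° lean) model, not the green (20°). It is resting on its downhill bottom edge about 10° too far over. I'll draw the top uphill about 20 mm and up about 5 mm, pivoting on that edge.

jog_arm([
  [0, 0.02, 0, -0.002, 0],
  [0, 0.02, 0, -0.003, 0],
  [0, 0.02, 0, -0.004, 0],
  [0, 0.02, 0, -0.004, 0],
  [0, 0.02, 0, -0.005, 0],
  [0, 0.02, 0, -0.005, 0],
  [0, 0.02, 0, -0.005, 0],
  [0, 0.02, 0, -0.005, 0],
  [0, 0, 0, 0, 0],
  [0, 0, 0, 0, 0],
], force=6)

```text
t: 16.63
position: [605.8, -166.8, 151.5]
tcp_rot: [[-0.996, -0.091, 0.002], [-0.091, 0.996, -0.0], [-0.002, -0.001, -1.0]]
force: [4.1, 2.1, 5.1]
opening: 46.1
```

```bash
cat > ov.py <<'E'
from h import *
import sys
np.set_printoptions(precision=2,suppress=True)
sc=optics.capture("scene")[:,:,::-1]; s=manip.sense()
print(s["t"],s["position"],s["opening"],s["force"],s["torque"])
p=optics.camera_params("scene")
def pr(X):
    x=p["intrinsics"]@(p["R"]@X+p["t"]); return x[:2]/x[2]
im=cv2.resize(sc[170:300,190:350],None,fx=4,fy=4,interpolation=cv2.INTER_CUBIC)
a=np.radians(5.2);O=np.array([592,-173,52.])
def ax(t): t=np.radians(t); return np.array([np.cos(t)*np.cos(a),np.cos(t)*np.sin(a),-np.sin(t)]),np.array([np.sin(t)*np.cos(a),np.sin(t)*np.sin(a),np.cos(t)])
xd,n=ax(20); yd=np.cross(n,xd)
for lean,col in((20,(0,255,0)),(30,(0,0,255))):
    x,nn=ax(lean); c0=O+(float(sys.argv[2])+23)*xd+8*yd  # downhill bottom edge held
    P=[(pr(c0-x*i*46+yd*(j*46-23)+nn*k*150)-[190,170])*4 for i in(0,1) for j in(0,1) for k in(0,1)]
    for u in range(8):
        for v in range(u):
            if bin(u^v).count("1")==1: cv2.line(im,tuple(P[u].astype(int)),tuple(P[v].astype(int)),col,1)
cv2.imwrite(sys.argv[1],im)
E
python3 ov.py pics/w8.png -8
```

```text
16.6833 [ 605.85 -166.8   151.53] 46.148014431815795 [5.02 2.97 6.35] [ 0.41 -0.76  0.03]
```

View pics/w8.png

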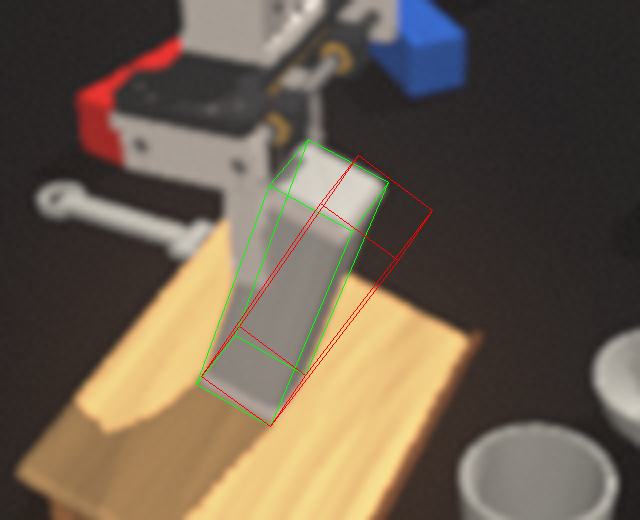

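The tin now matches the green deck-square model, with its base near deck x ≈ −8. I'll ease the grip to the minimum, then open the jaws.

jog_arm([
  [0, 0, 0, 0, 0],
  [0, 0, 0, 0, 0],
  [0, 0, 0, 0, 0],
  [0.53, 0, 0, 0, 0],
  [0.56, 0, 0, 0, 0],
  [0.6, 0, 0, 0, 0],
  [0.65, 0, 0, 0, 0],
  [0.7, 0, 0, 0, 0],
  [0.75, 0, 0, 0, 0],
  [0.75, 0, 0, 0, 0],
], force=3)

```text
t: 17.52
position: [604.9, -166.8, 150.7]
tcp_rot: [[-0.996, -0.091, -0.0], [-0.091, 0.996, -0.0], [0.0, -0.0, -1.0]]
force: [-0.6, -0.0, -0.1]
opening: 70.3
```

```bash
python3 ov.py pics/w9.png -8
```

```text
17.5667 [ 604.96 -166.78  150.75] 70.56668736076652 [ 0.64 -0.46  0.4 ] [ 0.07 -0.15 -0.01]
```

View pics/w9.png

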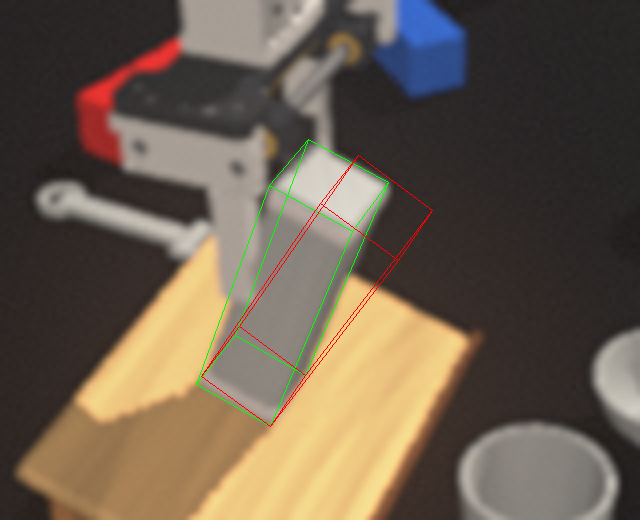

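The tin stands free and square with the jaws open and the forces near zero. I'll back straight up and check by comparing frames numerically, since my 12 views are used.

jog_arm([
  [0.85, 0, 0, 0, 0],
  [0.85, 0, 0, -0.05, 0],
  [0.85, 0, 0, -0.1, 0],
  [0.85, 0, 0, -0.2, 0],
  [0.85, 0, 0, -0.25, 0],
  [0.85, 0, 0, -0.25, 0],
  [0.85, 0, 0, -0.25, 0],
  [0.85, 0, 0, -0.1, 0],
  [0.85, 0, 0, 0, 0],
  [0.85, 0, 0, 0, 0],
])

```text
t: 18.4
position: [605.4, -166.8, 296.7]
tcp_rot: [[-0.996, -0.091, 0.003], [-0.091, 0.996, -0.001], [-0.003, -0.002, -1.0]]
force: [0.1, -0.1, -0.7]
opening: 80.0
```

```bash
python3 ov.py pics/w10.png -8
python3 - <<'E'
from h import *
a=cv2.imread("pics/w9.png").astype(float);b=cv2.imread("pics/w10.png").astype(float)
# lower tin/deck region and tin-top patch shift
for n,(y0,y1,x0,x1) in {"tin low":(300,440,180,340),"tin top":(190,260,300,400)}.items():
    A=a[y0:y1,x0:x1].mean(2).astype(np.float32);B=b[y0:y1,x0:x1].mean(2).astype(np.float32)
    print(n,np.abs(A-B).mean(),cv2.phaseCorrelate(A,B))
# bystanders: old vs new patches
N=optics.capture("scene"); o=cv2.imread("pics/scene0.png")[:,:,::-1]
for n,(u,v,r) in dict(jar=(388,190,24),tumbler=(324,306,26),katori=(358,268,20),spanner=(215,224,16),driver=(345,163,22),dabba=(124,340,30)).items():
    A,B=[x[v-r:v+r,u-r:u+r].mean(2).astype(np.float32) for x in(o,N)]; print(n,np.abs(A-B).mean(),cv2.phaseCorrelate(A,B)[0])
E
```

```text
18.45 [ 604.91 -166.72  294.6 ] 79.75694090590603 [-0.09  0.33 -0.19] [ 0.03 -0.14 -0.01]
tin low 0.662113 ((-0.014963050217701834, 0.0028908920013179795), 0.9261702518289288)
tin top 0.71171415 ((0.004818272008023428, 0.0030360692939410683), 0.9676074603199959)
jar 0.9461806 (-0.04591871781955703, 0.04698761102560667)
tumbler 0.9351577 (0.050576850193127854, 0.003110364423154266)
katori 0.84791666 (-0.06340021417909014, -0.044899223051789505)
spanner 1.5641277 (-0.009218433503725976, 0.02805452755851867)
driver 3.1554751 (0.3315206890588094, 0.7163775632440732)
dabba 24.873703 (-0.36232454129408964, -0.010580698223272123)
```

Run:
```python
from h import *
N=optics.capture("top"); o=cv2.imread("pics/top0.png")[:,:,::-1]
for n,(u,v,r) in dict(dabba=(440,243,26),driver=(108,220,34)).items():
    A,B=[x[v-r:v+r,u-r:u+r].mean(2).astype(np.float32) for x in(o,N)]; print(n,np.abs(A-B).mean(),cv2.phaseCorrelate(A,B))
s=optics.capture("scene"); o=cv2.imread("pics/scene0.png")[:,:,::-1]
e=[cv2.Canny(x[300:380,85:160],60,120) for x in(o.copy(),s)]
for x in e: ys,xs=np.nonzero(x); print(xs.min(),xs.max(),ys.min(),ys.max())
print(s[340,100:150:10].tolist(),o[340,100:150:10].tolist())
```

```text
dabba 17.483112 ((0.11543715762840989, 0.17297623320972377), 0.9344208224156593)
driver 7.8622403 ((-0.04968532569494499, -0.002457247374167082), 0.9847165393976518)
7 68 5 76
7 68 5 76
[[153, 143, 138], [159, 148, 141], [155, 147, 141], [131, 128, 122], [112, 109, 105]] [[179, 167, 159], [232, 222, 214], [182, 169, 161], [171, 166, 159], [140, 136, 130]]
```

The dabba's outline is in the same place and only its shading changed (arm shadow). The driver hasn't moved either. Handing in.

```bash
python3 -c "
from plant import manip
print(manip.job_done())"
```

```text
the job is handed in; nothing more can be done
None
```

The tin is standing heavy end down on the sloping deck, let go and square to it by my overlay check. I handed the job in at about 18.5 s; it reports no verdict.

- **Judging the heavy end:** I lifted the tin by its middle. The wrist read about 6.4 N with a moment of −0.26 N m, which put the heavy end at +y (the robot's left). The task said to expect about 0.2 N m.
- **Placing it:** I regripped toward the light end with a gentle grip, so the heavy end swung down, and carried it over the deck. It first touched down leaning about 30° from vertical instead of 20°. I drew the top about 20 mm uphill to square it, then opened the jaws and backed up.

**Last checks:**
- **Tin:** With the jaws open and force near zero, its outline matched the 20° deck-square model, with the base about 8 mm uphill of the deck's middle. It did not move between release and retreat.
- **Bystanders:** None had shifted beyond a fraction of a pixel. The dabba and driver patches did change in brightness. Their outlines had not moved, so I take that to be the arm's shadow.
- **Not viewed:** My 12 picture views were used up, so the state after retreat was compared numerically only.

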